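# Shift the polishing lathe into third gear

## Task

The white polishing lathe's gear lever stands somewhere in the left-hand leg of its H-shaped gate (left as seen from the robot). With shut fingertips against the red knob, never pinching it, push the lever gently until it is level with the cross channel, push it across to the right and then push it forward, away from the robot, until it is fully home in the third slot, the far right one beside the green dot. Do not let it go into the near right slot, leave the things standing around where they are, and finish clear of the lathe.

Things in the scene. Friction and masses are not known exactly. Their poses are not given: they have to be found in the camera images.
- lathe: White polishing lathe, fixed; base 205 x 130 mm, gearbox 112 (x) x 104 (y) mm with an aluminium gate plate on top, 85 mm high. Behind it, centred at x = +100 mm, a lying motor 79 mm high with a felt wheel on its left. Origin: on the worktop, plumb below the lever's pivot (21 mm up). x forward (away from the robot, turned up to 0.4 rad either way), y left, z up.
- gate (a point): Centre of the H-shaped gate, in the plate's top face, above the lathe's origin; axes as the lathe's. Two slots along x, 15 mm left and right of it, run 24 mm each way and are joined half-way (x = 0) by a channel along y between two tongues with rounded corners (4 mm). The 8 mm stem has about 2 mm play to each side. Only the lever rises above the plate.
- green_dot (a point): Green dot, 12 mm across, on the gate plate just beyond the far end of the far right slot (third gear).
- knob (a point): Centre of the red ball knob (28 mm) on the lever, 105 mm from the pivot. From the lathe's origin it is at x = 105 sin(f), y = -105 sin(a) cos(f), z = 21 + 105 cos(a) cos(f) mm (f: shift_forward, a: shift_across): 126 mm up when upright, 117 mm at least. About 1.5 to 2 N at the knob moves the lever; friction keeps it where it is left.
- shift_across (a joint): Sideways lean of the lever, rad: -0.26 hard left, 0 middle, +0.26 hard right. In the left slots it is -0.26 to -0.21, in the right slots +0.21 to +0.26. It can change only while the lever is in the cross channel.
- shift_forward (a joint): Forward lean of the lever, rad: -0.32 at the near end of a slot, 0 in the cross channel (about 0.04 play to each side), +0.32 at the far end of a slot. It can leave the channel only when the lever is all the way left or right.
- denture: Loose pink and white denture base, 44 x 56 x 21 mm, left of the lathe. Origin at the centre of its underside.
- burs: Loose grey block with coloured burs upright in it, 34 x 66 x 44 mm, right of the lathe. Origin at the centre of its underside.
- cast: Loose pale plaster upper cast, 57 x 68 x 30 mm, left of the lathe. Origin at the centre of its underside.
- tub: Loose fluted white mixing tub, 70 mm across, 37 mm high, in front of the lathe. Origin at the centre of its underside.
- grease: Loose lidded white jar, 62 mm across, 45 mm high, left in front of the lathe. Origin at the centre of its underside.

How it is judged:
On the way:
1. the lever has been brought across into the right-hand leg (value of joint shift_across above 0.19 rad and value of joint shift_forward below 0.2 rad), for 0.05 s.
At the end, for the whole second after the job is handed in: The lever rests in the far right (third) slot, shift_across above 0.19 and shift_forward above 0.265 rad (within about 6 mm of its stop at the knob), at rest, and no loose thing has moved more than 10 mm (value of joint shift_across above 0.19 rad and value of joint shift_forward between 0.265 and 0.4 rad and velocity of joint shift_forward between -0.05 and 0.05 rad/s and distance of each of denture, burs, cast, tub, grease from where it was at the start of the episode below 0.01 m); the robot touches nothing.
It fails at once if the lever went into the near right slot (value of joint shift_across above 0.15 rad and value of joint shift_forward below -0.15 rad).
It fails at once if the lever was pinched, or it or the lathe was pushed hard (more than 35 N) (contact force between any of the fingers, the arm and lathe above 35 N).
It fails at once if a loose thing was moved, lifted or carried (distance of any of denture, burs, cast, tub, grease from where it was at the start of the episode above 0.01 m).
It also fails if it takes over 64 s, if anything falls off the work surface, if the arm or the gripper's body presses on something with over 40 N, if the wrist force passes 120 N, or if a joint passes its speed limit or range.

## Robot

A 6-joint arm with a two-finger parallel gripper is mounted at the origin on a cart in front of the work surface, level with it; the furniture and walls round the work are solid. World frame = base frame: x ahead of the robot, y to its left, z up, the work surface at z = 0. Lengths are in m, angles in rad, forces in N, time in s.
With the tool pointing down it reaches from about 0.425 to 0.95 m from the base axis. Payload 14.7 kg.
Tool frame: the origin (TCP) lies on the centre line of the jaws, within the pads' length; the fingertips stand 25 mm ahead of it and the grasp point (between the pads) lies 6 mm ahead of it; z points along the fingers, y is the line along which they close (so a half turn about z gives the same grasp; the last joint's range is limited). The gripper opens to 85 mm and grips with 20 to 120 N. Pads are 22 mm wide; open, the fingers measure 114 mm over their backs; the gripper's body (76 mm by 85 mm) begins 54 mm behind the grasp point. The pads swing forward as they close: fully open they stand 13 mm farther back than shut.
Start: joints at [1.249, 0.48, 1.596, -0, 1.065, -0.047], TCP at [0.176, 0.626, 0.256] pointing down, gripper open.
Joint ranges: [-2.75, 2.75], [-0.82, 2.05], [0.23, 2.67], [-1.56, 4.7], [0.09, 2.69], [-2.92, 2.92]. Speed limits (rad/s): [1.89, 1.89, 2.39, 3.01, 3.01, 3.01].

## Interface

Orientations are given as a unit quaternion [w, x, y, z].
In Python, from station import arm gives the robot as it stands. The module is installed in compiled form; this text tells all that it offers.
- The arm moves only by the tool step_arm, never from a script. Its argument "deltas" is a list that holds one entry, the list of rows, each a list of 7 numbers: the shift along the tool's x, y, z in cm, then the turn, a rotation vector about the tool's x, y, z in degrees, then the opening, from 0 (shut) to 1 (fully open). A call has 1 to 10 rows; each row shifts and turns the commanded pose from where the row before left it, along the tool's axes as they then stand; what a row does not reach is not made up. A row lasts 1/10 s, in which the tool goes at most 50 mm and 8.59 degrees, less where a joint would pass 70% of its speed; a pose out of reach is approached as far as the arm can. A call with a gripper value outside its range is refused whole. The fingers move at their own pace and stop on an object; "force" is the grip in N (left out, the last holds). Time passes only in rows, so rows that do not move let the fingers close. It gives the time, the measured TCP pose, the force, the opening and the grip force at its end, in the units of the state.
- arm.state(): the state, without advancing time (a new reading comes with each control period).
- arm.capture(name): name is "scene" or "top"; returns a dict with "image" (420x560x3 uint8, red, green, blue), "depth" (420x560 float32, m along the optical axis (not along the pixel's ray), 0 where there is no reading), "fx", "fy", "cx", "cy" (pixels), "k1" (the pictures are not rectified: a ray, as slopes to the right and down, at radius r is drawn at 1 + k1 r^2 times it, then the intrinsics apply), "eye" and "attitude" of the camera in the world. Camera axes: x right, y down, z forward; pixel columns grow to the right and rows downward; lengths in m; the calibration is good to about 2 mm. A picture is of the moment at which its call begins.
- arm.hand_in(): hands the job in; it is judged then, once.
The state is a dict: "time_s": time; "qpos": joint angles; "qvel": joint speeds; "tau": joint torques, N m; "tcp_pos": TCP position; "ee_rot": TCP orientation; "wrist_force": force on the tool from outside, world axes, zero at the start; "ft_torque": the same for the moment, N m; "width": finger opening in m; "finger_force": force on a finger pad.
Only numpy, scipy, OpenCV 4.12 (cv2) and the standard library are available. Lean on these libraries where they do the work, as an engineer would, in place of code of your own. Each camera call takes 0.05 s, during which the arm holds its last target. There are 200 camera calls.

## Working session

There is one attempt and no reset: what is moved stays moved. The work goes in short steps, Python scripts to look and compute and a tool call to move; the robot and the scene stay as the last step left them, time stands still between calls to the robot, and variables do not carry over. Pictures are saved under pics/ and viewed, at most 10 in all, crops included, and the job is handed in when it is done.

Besides the shell and the picture viewer there is one more tool, called after ">>>" as name([rows], argument=value, ...), one row to a line, values as JSON. step_arm: Moves the arm, as the interface text tells. Its arguments: {"type":"object","properties":{"deltas":{"type":"array"},"force":{"type":"number"}},"required":["deltas"]}

```bash
mkdir -p pics; cat > h.py <<'E'
import numpy as np, cv2
from station import arm
from scipy.spatial.transform import Rotation as R
def cap(n):
    c=arm.capture(n); return c
def rot(c):
    a=np.array(c["attitude"],float)
    return a if a.shape==(3,3) else R.from_quat(a,scalar_first=True).as_matrix()
def ray(c,u,v):
    x=(np.asarray(u,float)-c["cx"])/c["fx"]; y=(np.asarray(v,float)-c["cy"])/c["fy"]
    rd=np.hypot(x,y); r=rd.copy()
    for _ in range(20): r=rd/(1+c["k1"]*r*r)
    s=1/(1+c["k1"]*r*r)
    return np.stack([x*s,y*s,np.ones_like(x)],-1)
def pts(c,u,v):
    u=np.atleast_1d(u);v=np.atleast_1d(v)
    d=c["depth"][v.astype(int),u.astype(int)]
    return (ray(c,u,v)*d[:,None])@rot(c).T+np.array(c["eye"])
def plane(c,u,v,z):
    w=ray(c,u,v)@rot(c).T; e=np.array(c["eye"])
    return e+w*((z-e[2])/w[...,2])[...,None]
E
python3 - <<'E'
from h import *
for n in("scene","top"):
    c=cap(n); cv2.imwrite(f"pics/{n}0.png",c["image"][...,::-1]); print(n,c["eye"],c["attitude"],c["fx"],c["k1"])
s=arm.state();print(s["time_s"],s["tcp_pos"],s["ee_rot"],s["width"])
E
```

```text
scene [-0.07610952  1.05417151  0.55750387] [ 0.1513855  -0.26300922  0.80792541 -0.50513871] 494.34321859275997 -0.17483870360066112
top [0.38392682 0.29501419 1.04590054] [-0.02528094  0.7070608  -0.70662441  0.01038423] 484.54600161592674 0.048954168090127106
0.1 [0.17624693 0.62529341 0.25571726] [-9.94012809e-05  1.36947310e-01  9.90578176e-01 -5.48753965e-04] 0.08559335517090721
```

View pics/scene0.png

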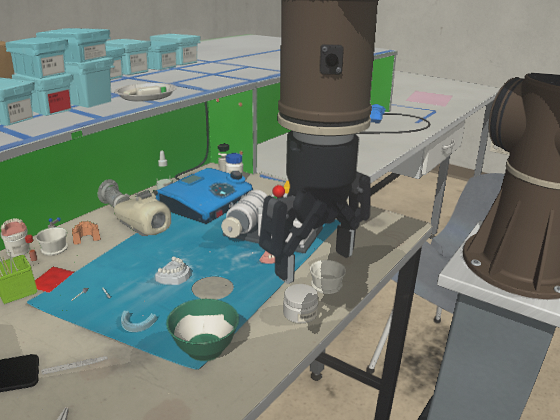

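View pics/top0.png

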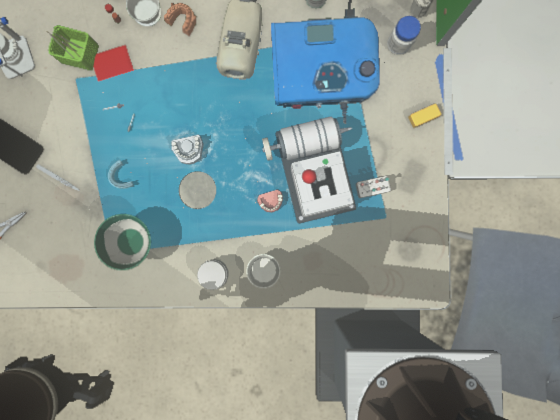

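The top view shows the lathe at about (320,185), with the H gate, the red knob at (309,176) and the green dot at (326,161). The cast is at (187,149), denture at (270,200), burs at (377,185), and tub and grease at (263,270) and (212,275). In the scene view the knob is at (279,190), partly behind the gripper.

```bash
python3 - <<'E'
from h import *
c=cap("top"); im=c["image"]; hsv=cv2.cvtColor(im,cv2.COLOR_RGB2HSV)
H,S,V=[hsv[...,i].astype(int) for i in range(3)]
roi=np.zeros(H.shape,bool); roi[145:225,280:365]=1
red=roi&((H<6)|(H>174))&(S>150)&(V>80)
gr=roi&(H>40)&(H<85)&(S>90)
def cen(m):
    n,l,st,ce=cv2.connectedComponentsWithStats(m.astype(np.uint8)); i=1+np.argmax(st[1:,4]); return ce[i],st[i],l==i
k,st,m=cen(red); print("knob px",k,st); v,u=np.nonzero(m)
P=pts(c,u,v); print("knob top depth",P[:,2].max(), "xy",plane(c,k[0],k[1],np.array(0.124)))
g,st,m=cen(gr); print("dot",g,st,plane(c,g[0],g[1],np.array(.085)), np.median(pts(c,*np.nonzero(m)[::-1]),0))
# gate plate by depth height
vv,uu=np.mgrid[140:235,270:370]; Q=pts(c,uu.ravel(),vv.ravel()); z=Q[:,2].reshape(vv.shape)
m=(abs(z-.085)<.007).astype(np.uint8)
m=cv2.morphologyEx(m,cv2.MORPH_OPEN,np.ones((3,3)))
cs,_=cv2.findContours(m,cv2.RETR_EXTERNAL,2); b=max(cs,key=cv2.contourArea).reshape(-1,2)
B=plane(c,b[:,0]+270.,b[:,1]+140.,.085)[:,:2]
r=cv2.minAreaRect((B*1000).astype(np.float32)); print("plate",r)
# dark H slots
pl=roi&(V<70); sub=np.zeros_like(pl); sub[140:235,270:370]=cv2.erode(cv2.morphologyEx(m,cv2.MORPH_CLOSE,np.ones((25,25))),np.ones((9,9)))>0
d,st,mm=cen(pl&sub); print("H dark",d,st)
v,u=np.nonzero(mm); B=plane(c,u.astype(float),v.astype(float),.085)[:,:2]; print("Hrect",cv2.minAreaRect((B*1000).astype(np.float32)))
x=cv2.resize(im[135:235,265:405],None,fx=5,fy=5,interpolation=cv2.INTER_CUBIC); cv2.imwrite("pics/crop1.png",x[...,::-1])
E
```

```text
knob px [307.0625 177.0625] [304 174   7   7  32]
knob top depth 0.13824656583826223 xy [0.5023225  0.24873545 0.124     ]
dot [325.15789474 161.15789474] [323 159   5   5  19] [0.53904728 0.21077457 0.085     ] [0.53869906 0.21134028 0.08783008]
plate ((496.3562316894531, 217.35830688476562), (107.88218688964844, 99.76483154296875), 13.604913711547852)
H dark [332.75 192.75] [332 192   3   2   4]
Hrect ((475.65020751953125, 195.88978576660156), (4.419305801391602, 1.7799689769744873), 63.1483039855957)
```

View pics/crop1.png

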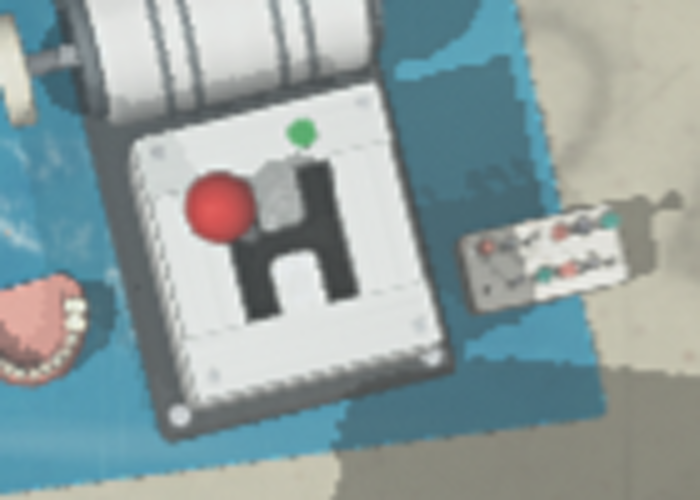

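The crop shows the knob at crop (220,207), in the far part of the left leg. The green dot is at (302,132), the right leg runs from (315,162) to (342,298), and the left leg's near end is at (263,318). The lathe is turned about 13° to the left.

```bash
python3 - <<'E'
from h import *
c=cap("top"); im=c["image"]; hsv=cv2.cvtColor(im,cv2.COLOR_RGB2HSV)
H,S,V=[hsv[...,i].astype(int) for i in range(3)]
p=lambda x,y,z:plane(c,np.array((x+.5)/5-.5+265),np.array((y+.5)/5-.5+135),z)
rt,rb,lb,d=[p(*q,.085) for q in((315,162),(342,298),(263,318),(302,132))]
print("right leg",rt,rb,"len",np.linalg.norm(rt-rb),"yaw leg",np.arctan2(*(rt-rb)[1::-1]))
w=lb-rb; print("leg sep",np.linalg.norm(w),"yaw",np.arctan2(-w[0],w[1]))
ctr=(rt+rb)/2+w/2; print("centre",ctr)
roi=np.zeros(H.shape,bool); roi[145:225,295:325]=1
red=(roi&((H<9)|(H>171))&(S>90)).astype(np.uint8)
cs,_=cv2.findContours(red,0,2); b=max(cs,key=cv2.contourArea); (x,y),r=cv2.minEnclosingCircle(b); M=cv2.moments(red,True)
kx,ky=M["m10"]/M["m00"],M["m01"]/M["m00"]; print("knob",x,y,r,kx,ky,M["m00"])
P=pts(c,*np.nonzero(red)[::-1]); print("max z",P[:,2].max(),np.sort(P[:,2])[-5:])
yaw=np.radians(13.4); f=np.array([np.cos(yaw),np.sin(yaw)]); l=np.array([-f[1],f[0]])
for z in(.118,.121,.124):
    k=plane(c,np.array(kx),np.array(ky),z)[:2]; q=k-ctr[:2]; print(z,k,"local",q@f,q@l)
q=d[:2]-ctr[:2]; print("dot local",q@f,q@l)
# heights near: objects within lathe region, motor
vv,uu=np.mgrid[100:300:1,180:420:1]; Q=pts(c,uu.ravel(),vv.ravel()); L=np.c_[(Q[:,:2]-ctr[:2])@f,(Q[:,:2]-ctr[:2])@l,Q[:,2]]
for x0 in range(-260,200,20):
    print(x0,[int(1000*L[(abs(L[:,0]*1000-x0)<10)&(abs(L[:,1]*1000-y0)<10),2].max(initial=0)) for y0 in range(140,-161,-20)])
E
```

```text
right leg [0.52734394 0.20597053 0.085     ] [0.47306097 0.19550304 0.085     ] len 0.05528299755978572 yaw leg 0.19049365468667925
leg sep 0.03226685283104772 yaw 0.24815625387685628
centre [0.49623981 0.216376   0.085     ]
knob 308.5 176.5 6.670932292938232 308.5857142857143 176.2 140.0
max z 0.13773193780909976 [0.13723327 0.13727152 0.13732881 0.1376007  0.13773194]
0.118 [0.50475176 0.24550956] local 0.015031862696713869 0.026367805804359146
0.121 [0.50436112 0.24566962] local 0.014688949879036458 0.026614032095161385
0.124 [0.50397048 0.24582967] local 0.014346037061359054 0.026860258385963648
dot local 0.04072481035648922 -0.015139214735148456
-260 [0, 0, 0, 0, 0, 0, 0, 0, 2, 4, 4, 4, 4, 5, 5, 3]
-240 [0, 0, 0, 0, 3, 3, 4, 4, 5, 4, 4, 5, 4, 4, 4, 4]
-220 [5, 4, 5, 4, 4, 6, 4, 5, 3, 5, 4, 5, 4, 6, 5, 5]
-200 [4, 4, 5, 4, 4, 4, 6, 5, 4, 5, 6, 4, 5, 4, 6, 4]
-180 [40, 5, 4, 5, 4, 4, 5, 4, 5, 4, 4, 4, 4, 5, 4, 5]
-160 [39, 38, 6, 5, 6, 4, 4, 7, 7, 6, 4, 6, 3, 5, 3, 6]
-140 [26, 39, 4, 4, 5, 5, 5, 4, 3, 5, 6, 4, 5, 5, 5, 7]
-120 [39, 39, 5, 4, 4, 5, 6, 5, 4, 4, 4, 5, 5, 4, 4, 3]
-
[... 217 characters left out ...]
, 51, 44, 27, 5]
-20 [20, 24, 24, 15, 70, 90, 88, 89, 89, 89, 15, 45, 47, 45, 47, 4]
0 [21, 20, 21, 22, 69, 134, 137, 89, 88, 89, 16, 26, 23, 25, 3, 4]
20 [6, 10, 10, 10, 74, 136, 137, 90, 90, 89, 70, 6, 7, 6, 4, 4]
40 [8, 6, 7, 5, 85, 90, 90, 89, 92, 89, 16, 8, 6, 6, 4, 4]
60 [7, 6, 7, 8, 84, 87, 88, 88, 88, 87, 53, 6, 7, 6, 5, 5]
80 [6, 7, 67, 67, 78, 78, 82, 80, 79, 81, 77, 7, 8, 7, 4, 4]
100 [7, 7, 72, 71, 82, 83, 85, 82, 83, 82, 80, 50, 6, 6, 4, 5]
120 [7, 7, 66, 66, 78, 80, 80, 79, 79, 80, 75, 35, 6, 6, 4, 4]
140 [6, 6, 6, 7, 57, 61, 60, 60, 61, 59, 6, 38, 33, 7, 4, 5]
160 [7, 7, 7, 7, 6, 7, 5, 6, 43, 44, 40, 44, 41, 40, 23, 4]
180 [9, 6, 7, 8, 6, 41, 41, 42, 41, 40, 41, 0, 0, 0, 0, 0]
```

```bash
cat >> h.py <<'E'
O=np.array([.4963,.217]); YAW=np.radians(13.5)
F=np.array([np.cos(YAW),np.sin(YAW)]); Lf=np.array([-F[1],F[0]])
def st():
    s=arm.state(); d=np.array(s["tcp_pos"])[:2]-O; r=R.from_quat(s["ee_rot"],scalar_first=True)
    w=np.array(s["wrist_force"])
    print("t",s["time_s"],"local mm",(1000*np.array([d@F,d@Lf,s["tcp_pos"][2]])).round(1),"width",round(s["width"],4),"F local",[round(float(x),1) for x in(w[:2]@F,w[:2]@Lf,w[2])])
    return s,r
def go(x,y,z):
    s,r=st(); t=np.r_[O+F*x/1000+Lf*y/1000,z/1000]
    tx=r.as_matrix(); a=np.degrees(np.arctan2(tx[1,1],tx[0,1]))-90-np.degrees(YAW)
    print("delta tool cm",(r.inv().apply(t-s["tcp_pos"])*100).round(2),"turn about tool z",round(a,2))
def knob():
    c=cap("top"); hsv=cv2.cvtColor(c["image"],cv2.COLOR_RGB2HSV); H,S,V=[hsv[...,i] for i in range(3)]
    m=((H<9)|(H>171))&(S>90); m[:,:290]=0; m[:,345:]=0; m[:150]=0; m[:,345:]=0; m[210:]=0
    n,l,s,ce=cv2.connectedComponentsWithStats(m.astype(np.uint8)); i=1+np.argmax(s[1:,4])
    q=plane(c,*ce[i],np.array(.122))[:2]-O; print("knob local mm",round(q@F*1000,1),round(q@Lf*1000,1),"area",s[i,4]); return c
E
python3 -c "
from h import *
knob();go(50,26.7,190)"
```

```text
knob local mm 14.4 26.1 area 140
t 0.25 local mm [-215.8  471.9  256. ] width 0.085 F local [0.3, -0.1, -0.6]
delta tool cm [-44.94 -25.85   6.61] turn about tool z -29.24
```

>>> step_arm([
  [[0,0,0,0,0,-7.3,0],[0,0,0,0,0,-7.3,0],[0,0,0,0,0,-7.3,0],[0,0,0,0,0,-7.3,0],[0,0,0,0,0,0,0],[0,0,0,0,0,0,0]],
], force=20)

```text
time_s: 0.85
tcp_pos: [0.1763, 0.6256, 0.2562]
ee_rot: [-0.0, -0.115, 0.993, -0.0]
wrist_force: [0.4, 0.1, -0.5]
width: -0.0001
finger_force: 0.0
```

```bash
python3 -c "
from h import *
go(50,26.7,190)"
```

```text
t 0.85 local mm [-215.7  472.   256.2] width -0.0001 F local [0.4, 0.1, -0.5]
delta tool cm [-26.78 -44.4    6.62] turn about tool z -0.27
```

>>> step_arm([
  [[-2.5,-4.1,0,0,0,0,0],[-2.5,-4.1,0,0,0,0,0],[-2.5,-4.1,0,0,0,0,0],[-2.5,-4.1,0,0,0,0,0],[-2.5,-4.1,0,0,0,0,0],[-2.5,-4.1,0,0,0,0,0],[-2.5,-4.1,0,0,0,0,0],[-2.5,-4.1,0,0,0,0,0],[-2.5,-4.1,0,0,0,0,0],[-2.5,-4.1,0,0,0,0,0]],
])

```text
time_s: 1.85
tcp_pos: [0.5161, 0.2834, 0.2565]
ee_rot: [0.0, -0.115, 0.993, 0.0]
wrist_force: [0.5, 1.8, 0.3]
width: -0.0001
finger_force: 0.0
```

```bash
python3 -c "
from h import *
go(50,26.7,190)"
```

```text
t 1.85 local mm [ 34.8  60.  256.5] width -0.0001 F local [0.9, 1.6, 0.3]
delta tool cm [-1.53 -3.32  6.65] turn about tool z -0.27
```

>>> step_arm([
  [[-0.7,-1.6,0,0,0,0,0],[-0.8,-1.7,0,0,0,0,0],[0,0,2,0,0,0,0],[0,0,2,0,0,0,0],[0,0,2,0,0,0,0],[0,0,0.6,0,0,0,0],[0,0,0,0,0,0,0]],
])

```text
time_s: 2.55
tcp_pos: [0.5365, 0.2565, 0.1897]
ee_rot: [-0.001, -0.117, 0.993, -0.0]
wrist_force: [-0.1, -0.1, 0.4]
width: 0.0001
finger_force: 0.0
```

```bash
python3 -c "
from h import *
go(50,26.7,130);knob()
c=cap('scene');cv2.imwrite('pics/s1.png',cv2.resize(c['image'][130:300,200:420],None,fx=3,fy=3)[...,::-1])"
```

```text
t 2.55 local mm [ 48.3  29.1 189.7] width 0.0001 F local [-0.1, -0.1, 0.4]
delta tool cm [-0.18 -0.23  5.97] turn about tool z -0.12Traceback (most recent call last):
  File "<string>", line 3, in <module>
    go(50,26.7,130);knob()
                    ~~~~^^
  File "h.py", line 36, in knob
    n,l,s,ce=cv2.connectedComponentsWithStats(m.astype(np.uint8)); i=1+np.argmax(s[1:,4])
                                                                       ~~~~~~~~~^^^^^^^^^
    return _wrapfunc(a, 'argmax', axis=axis, out=out, **kwds)
    return bound(*args, **kwds)
ValueError: attempt to get argmax of an empty sequence
```

>>> step_arm([
  [[-0.2,-0.2,2,0,0,0,0],[0,0,2,0,0,0,0],[0,0,1,0,0,0,0],[0,0,1,0,0,0,0],[0,0,0,0,0,0,0]],
])

```text
time_s: 3.1
tcp_pos: [0.5393, 0.2549, 0.1298]
ee_rot: [-0.0, -0.117, 0.993, -0.0]
wrist_force: [-0.0, -0.2, 0.5]
width: 0.0
finger_force: 0.0
```

```bash
python3 -c "
from h import *
go(50,26.7,130)
c=cap('scene');cv2.imwrite('pics/s1.png',cv2.resize(c['image'][130:300,200:420],None,fx=3,fy=3)[...,::-1])"
```

```text
t 3.1 local mm [ 50.7  26.9 129.8] width 0.0 F local [-0.1, -0.1, 0.5]
delta tool cm [ 0.07 -0.02 -0.02] turn about tool z -0.05
```

View pics/s1.png

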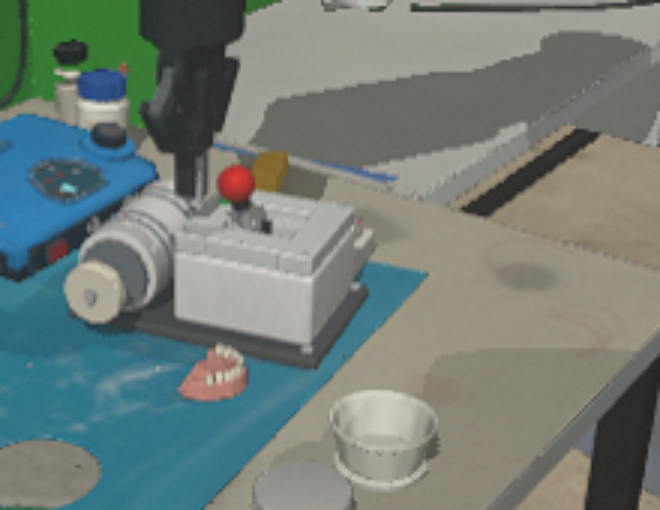

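The fingers stand beyond the red knob, crop (236,183), with a small gap to its left. The view is clear, so the scene camera can track the lever.

```bash
cat >> h.py <<'E'
from scipy.optimize import least_squares
def lever(show=True):
    c=cap("scene"); hsv=cv2.cvtColor(c["image"],cv2.COLOR_RGB2HSV); H,S,V=[hsv[...,i] for i in range(3)]
    m=((H<9)|(H>171))&(S>140); k=np.zeros_like(m); k[170:215,255:310]=1; m&=k
    n,l,s,ce=cv2.connectedComponentsWithStats(m.astype(np.uint8)); i=1+np.argmax(s[1:,4]); u,v=ce[i]
    d=rot(c)@ray(c,u,v); d/=np.linalg.norm(d)
    def P(p): f,a=p; x,y=.105*np.sin(f),-.105*np.sin(a)*np.cos(f); return np.r_[O+F*x+Lf*y,.021+.105*np.cos(a)*np.cos(f)]
    def res(p): w=P(p)-c["eye"]; return 1000*np.cross(w,d)
    r=least_squares(res,[0.,0.]); print("px",u.round(1),v.round(1),s[i],"f,a",r.x.round(3),"res mm",np.sqrt(2*r.cost).round(2)); return c
E
python3 -c "
from h import *
lever();st()"
```

```text
px 278.3 190.4 [273 185  12  12 112] f,a [ 0.159 -0.214] res mm 0.0
t 3.2 local mm [ 51.2  26.9 130.8] width -0.0002 F local [-0.9, -0.2, 0.3]
```

>>> step_arm([
  [[0.3,0,0,0,0,0,0],[0.3,0,0,0,0,0,0],[0.2,0,0,0,0,0,0],[0.2,0,0,0,0,0,0],[0.2,0,0,0,0,0,0],[0.2,0,0,0,0,0,0],[0.2,0,0,0,0,0,0],[0,0,0,0,0,0,0]],
])

```text
time_s: 4.0
tcp_pos: [0.5239, 0.2512, 0.1304]
ee_rot: [0.0, -0.117, 0.993, 0.0]
wrist_force: [1.5, 0.8, 1.4]
width: -0.0003
finger_force: 0.8
```

```bash
python3 -c "
from h import *
lever();st()"
```

```text
px 280.5 190.9 [275 186  12  11 108] f,a [ 0.105 -0.225] res mm 0.0
t 4.05 local mm [ 34.9  26.8 130.3] width 0.0005 F local [1.0, -0.5, 1.4]
```

>>> step_arm([
  [[0.2,0,0,0,0,0,0],[0.2,0,0,0,0,0,0],[0.2,0,0,0,0,0,0],[0.2,0,0,0,0,0,0],[0.2,0,0,0,0,0,0],[0,0,0,0,0,0,0]],
])

```text
time_s: 4.65
tcp_pos: [0.5139, 0.2488, 0.1303]
ee_rot: [-0.0, -0.117, 0.993, -0.0]
wrist_force: [0.0, -0.4, 0.0]
width: 0.0001
finger_force: 0.5
```

```bash
python3 -c "
from h import *
lever();st()"
```

```text
px 284.7 191.3 [279 186  12  12 113] f,a [ 0.01  -0.221] res mm 0.0
t 4.7 local mm [ 24.7  26.8 130.3] width 0.0001 F local [0.7, 0.3, 0.1]
```

>>> step_arm([
  [[-0.5,0,0,0,0,0,0],[-1,0,0,0,0,0,0],[-1,2,0,0,0,0,0],[0,2.2,0,0,0,0,0],[1,0,0,0,0,0,0],[2,0,0,0,0,0,0],[1.9,0,0,0,0,0,0],[0,0,0,0,0,0,0],[0,0,0,0,0,0,0]],
])

```text
time_s: 5.6
tcp_pos: [0.4815, 0.284, 0.1304]
ee_rot: [0.0, -0.117, 0.993, 0.0]
wrist_force: [0.5, 0.6, 0.3]
width: 0.0002
finger_force: 0.0
```

```bash
python3 -c "
from h import *
go(0,60,130)
c=cap('scene');cv2.imwrite('pics/s2.png',cv2.resize(c['image'][130:300,200:420],None,fx=3,fy=3)[...,::-1])"
```

```text
t 5.6 local mm [  1.2  68.6 130.4] width 0.0002 F local [0.6, 0.5, 0.3]
delta tool cm [ 0.12 -0.86  0.04] turn about tool z -0.04
```

View pics/s2.png

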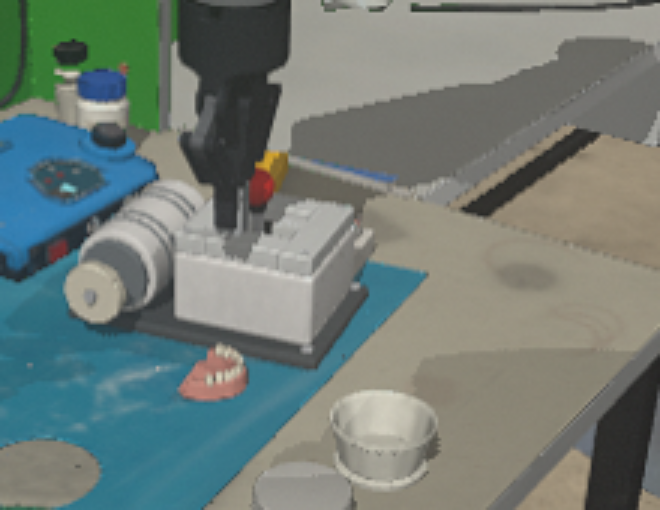

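The fingers (crop (228,215)) stand on the left side of the knob (crop (262,187)), ready to push it across.

>>> step_arm([
  [[0.1,-0.4,0,0,0,0,0],[0,-0.4,0,0,0,0,0],[0,-0.2,0,0,0,0,0],[0,-0.2,0,0,0,0,0],[0,-0.2,0,0,0,0,0],[0,-0.2,0,0,0,0,0],[0,-0.2,0,0,0,0,0],[0,-0.2,0,0,0,0,0]],
])

```text
time_s: 6.45
tcp_pos: [0.485, 0.2646, 0.1304]
ee_rot: [0.0, -0.117, 0.993, 0.0]
wrist_force: [-1.2, 3.0, 3.2]
width: -0.0003
finger_force: 1.3
```

```bash
python3 -c "
from h import *
st();lever()"
```

```text
t 6.45 local mm [1.000e-01 4.890e+01 1.304e+02] width -0.0003 F local [-0.5, 3.2, 3.2]
px 288.9 190.5 [287 186   5  10  38] f,a [-0.061 -0.166] res mm 0.0
```

>>> step_arm([
  [[0,-0.2,0,0,0,0,0],[0,-0.2,0,0,0,0,0],[0,-0.3,0,0,0,0,0],[0,-0.3,0,0,0,0,0],[0,-0.3,0,0,0,0,0],[0,-0.3,0,0,0,0,0],[0,-0.3,0,0,0,0,0],[0,-0.3,0,0,0,0,0]],
])

```text
time_s: 7.3
tcp_pos: [0.49, 0.2428, 0.1303]
ee_rot: [-0.0, -0.117, 0.993, -0.0]
wrist_force: [-1.0, 1.8, 1.5]
width: -0.0002
finger_force: 0.9
```

```bash
python3 -c "
from h import *
st();lever()"
```

```text
t 7.3 local mm [-1.000e-01  2.650e+01  1.303e+02] width -0.0002 F local [-0.6, 2.0, 1.5]
px 292.7 185.9 [291 182   5   9  32] f,a [-0.054  0.074] res mm 0.0
```

>>> step_arm([
  [[0,-0.3,0,0,0,0,0],[0,-0.3,0,0,0,0,0],[0,-0.2,0,0,0,0,0],[0,-0.2,0,0,0,0,0]],
])

```text
time_s: 7.75
tcp_pos: [0.4923, 0.2332, 0.1303]
ee_rot: [-0.0, -0.117, 0.993, -0.0]
wrist_force: [-0.4, 1.9, 1.5]
width: -0.0003
finger_force: 0.8
```

```bash
python3 -c "
from h import *
st();lever()"
```

```text
t 7.75 local mm [-1.000e-01  1.660e+01  1.303e+02] width -0.0003 F local [0.0, 1.9, 1.5]
px 294.4 184.6 [293 181   4   9  29] f,a [-0.049  0.189] res mm 0.0
```

>>> step_arm([
  [[0,-0.2,0,0,0,0,0],[0,-0.2,0,0,0,0,0],[0,-0.2,0,0,0,0,0],[0,-0.2,0,0,0,0,0],[0,-0.1,0,0,0,0,0],[0,-0.1,0,0,0,0,0]],
])

```text
time_s: 8.4
tcp_pos: [0.4947, 0.2235, 0.1303]
ee_rot: [-0.0, -0.117, 0.993, -0.0]
wrist_force: [0.2, 1.5, 0.1]
width: 0.0002
finger_force: 0.8
```

```bash
python3 -c "
from h import *
st();lever()"
```

```text
t 8.4 local mm [-1.000e-01  6.700e+00  1.303e+02] width 0.0002 F local [0.6, 1.4, 0.1]
px 295.9 183.8 [294 180   5   9  27] f,a [-0.035  0.327] res mm 0.0
```

Keep on 1 mm at a time until the force shows the right-hand stop.

>>> step_arm([
  [[0,-0.1,0,0,0,0,0],[0,-0.1,0,0,0,0,0],[0,-0.1,0,0,0,0,0]],
])

```text
time_s: 8.75
tcp_pos: [0.4953, 0.2207, 0.1302]
ee_rot: [-0.0, -0.117, 0.993, -0.0]
wrist_force: [-0.1, 3.0, -1.4]
width: -0.0001
finger_force: 0.8
```

>>> step_arm([
  [[0,-0.1,0,0,0,0,0],[0,0,0,0,0,0,0]],
])

```text
time_s: 8.95
tcp_pos: [0.4955, 0.2196, 0.1303]
ee_rot: [-0.0, -0.117, 0.993, -0.0]
wrist_force: [-0.3, 0.6, -0.4]
width: -0.0003
finger_force: 0.5
```

>>> step_arm([
  [[0,0.5,0,0,0,0,0],[0,1.5,0,0,0,0,0],[2,1,0,0,0,0,0],[3,1,0,0,0,0,0],[0,0,0,0,0,0,0]],
])

```text
time_s: 9.45
tcp_pos: [0.4335, 0.2475, 0.13]
ee_rot: [-0.002, -0.118, 0.993, -0.0]
wrist_force: [-0.3, -0.7, 0.1]
width: -0.0002
finger_force: 0.0
```

```bash
python3 -c "
from h import *
go(-48,-26,130);lever()
c=cap('scene');cv2.imwrite('pics/s3.png',cv2.resize(c['image'][130:300,200:420],None,fx=3,fy=3)[...,::-1])"
```

```text
t 9.45 local mm [-54.   44.3 130. ] width -0.0002 F local [-0.4, -0.6, 0.1]
delta tool cm [-0.59 -7.03 -0.  ] turn about tool z 0.05
px 290.2 184.2 [288 179   6  10  39] f,a [0.037 0.162] res mm 0.0
```

View pics/s3.png

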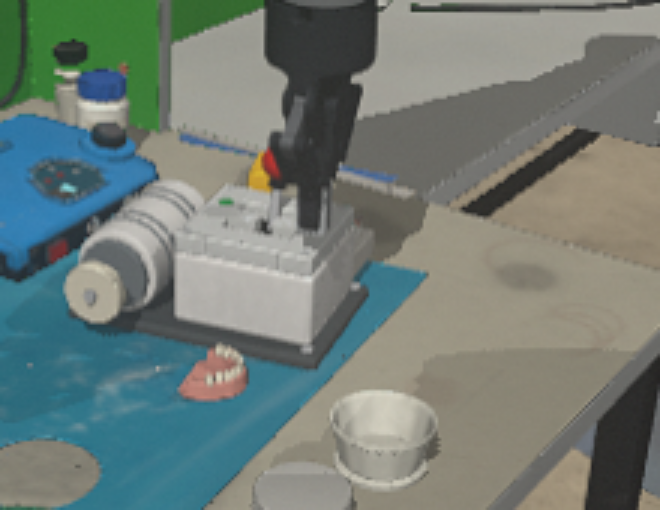

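The knob (crop about (272,165)) now stands on the right side, partly hidden by the fingers. The fingers (crop (310,200)) are behind it. I'll move to the near side of the right slot.

>>> step_arm([
  [[0,-1.5,0,0,0,0,0],[0,-2.5,0,0,0,0,0],[0,-2,0,0,0,0,0],[0,-1,0,0,0,0,0],[0,0,0,0,0,0,0]],
])

```text
time_s: 10.05
tcp_pos: [0.4547, 0.1777, 0.1303]
ee_rot: [0.0, -0.116, 0.993, -0.0]
wrist_force: [-0.2, -0.4, 0.0]
width: -0.0003
finger_force: 0.0
```

```bash
python3 -c "
from h import *
go(-48,-26,130);lever()"
```

```text
t 10.05 local mm [-49.6 -28.5 130.3] width -0.0003 F local [-0.3, -0.4, 0.0]
delta tool cm [-0.16  0.25  0.03] turn about tool z -0.17
px 292.9 183.2 [288 178  11  11  96] f,a [0.047 0.359] res mm 0.0
```

>>> step_arm([
  [[-0.5,0.2,0,0,0,0,0],[-0.5,0,0,0,0,0,0],[-0.5,0,0,0,0,0,0],[-0.3,0,0,0,0,0,0],[-0.2,0,0,0,0,0,0],[-0.2,0,0,0,0,0,0],[-0.2,0,0,0,0,0,0],[-0.2,0,0,0,0,0,0],[-0.2,0,0,0,0,0,0]],
])

```text
time_s: 11.0
tcp_pos: [0.4805, 0.1873, 0.1303]
ee_rot: [-0.0, -0.117, 0.993, -0.0]
wrist_force: [-1.7, -0.1, 1.6]
width: -0.0004
finger_force: 0.9
```

```bash
python3 -c "
from h import *
st();lever()"
```

```text
t 11.0 local mm [-22.2 -25.2 130.3] width -0.0004 F local [-1.7, 0.3, 1.6]
px 291.8 183.1 [287 178  10  11  92] f,a [0.069 0.35 ] res mm 0.0
```

>>> step_arm([
  [[-0.2,0,0,0,0,0,0],[-0.2,0,0,0,0,0,0],[-0.2,0,0,0,0,0,0],[-0.2,0,0,0,0,0,0],[-0.2,0,0,0,0,0,0]],
])

```text
time_s: 11.55
tcp_pos: [0.4905, 0.1897, 0.1303]
ee_rot: [-0.0, -0.117, 0.993, -0.0]
wrist_force: [-3.2, -1.5, 3.2]
width: 0.0002
finger_force: 1.8
```

```bash
python3 -c "
from h import *
st();lever()"
```

```text
t 11.55 local mm [-12.  -25.2 130.3] width 0.0002 F local [-3.4, -0.7, 3.2]
px 287.6 182.6 [283 178  10  10  86] f,a [0.17  0.359] res mm 0.73
```

>>> step_arm([
  [[-0.2,0,0,0,0,0,0],[-0.2,0,0,0,0,0,0],[-0.2,0,0,0,0,0,0],[-0.2,0,0,0,0,0,0],[-0.2,0,0,0,0,0,0],[-0.2,0,0,0,0,0,0],[-0.2,0,0,0,0,0,0]],
])

```text
time_s: 12.3
tcp_pos: [0.5038, 0.1929, 0.13]
ee_rot: [-0.0, -0.117, 0.993, -0.0]
wrist_force: [-3.6, -1.0, -2.7]
width: -0.0001
finger_force: 1.7
```

>>> step_arm([
  [[-0.1,0,0,0,0,0,0],[-0.1,0,0,0,0,0,0]],
])

```text
time_s: 12.5
tcp_pos: [0.506, 0.1936, 0.1302]
ee_rot: [-0.0, -0.117, 0.993, 0.0]
wrist_force: [-3.0, -0.4, -2.7]
width: 0.0
finger_force: 1.5
```

>>> step_arm([
  [[-0.1,0,0,0,0,0,0],[-0.1,0,0,0,0,0,0]],
])

```text
time_s: 12.7
tcp_pos: [0.508, 0.194, 0.1303]
ee_rot: [0.0, -0.117, 0.993, 0.0]
wrist_force: [-3.4, -0.4, -2.2]
width: 0.0002
finger_force: 1.5
```

```bash
python3 -c "
from h import *
st();lever()"
```

```text
t 12.7 local mm [  6.  -25.1 130.3] width 0.0002 F local [-3.4, 0.4, -2.2]
px 280.2 182.6 [276 178   9  10  82] f,a [0.318 0.301] res mm 2.16
```

Nearly home; 1 mm at a time until the force rises.

>>> step_arm([
  [[-0.1,0,0,0,0,0,0]],
])

```text
time_s: 12.85
tcp_pos: [0.5089, 0.1942, 0.1303]
ee_rot: [0.0, -0.117, 0.993, 0.0]
wrist_force: [-2.4, -0.0, -2.9]
width: -0.0001
finger_force: 1.5
```

>>> step_arm([
  [[-0.1,0,0,0,0,0,0]],
])

```text
time_s: 12.95
tcp_pos: [0.5099, 0.1944, 0.1303]
ee_rot: [-0.0, -0.117, 0.993, 0.0]
wrist_force: [-3.8, -0.4, -3.3]
width: -0.0002
finger_force: 1.4
```

>>> step_arm([
  [[-0.05,0,0,0,0,0,0],[0,0,0,0,0,0,0]],
])

```text
time_s: 13.15
tcp_pos: [0.5105, 0.1945, 0.1303]
ee_rot: [0.0, -0.117, 0.993, 0.0]
wrist_force: [-1.4, 0.3, -2.3]
width: 0.0003
finger_force: 1.2
```

>>> step_arm([
  [[-0.1,0,0,0,0,0,0]],
])

```text
time_s: 13.25
tcp_pos: [0.5112, 0.1947, 0.1303]
ee_rot: [-0.0, -0.117, 0.993, -0.0]
wrist_force: [-3.5, -0.1, -2.5]
width: 0.0001
finger_force: 1.5
```

>>> step_arm([
  [[-0.1,0,0,0,0,0,0]],
])

```text
time_s: 13.35
tcp_pos: [0.5121, 0.1949, 0.1302]
ee_rot: [-0.0, -0.117, 0.993, -0.0]
wrist_force: [-4.9, 0.2, -2.9]
width: 0.0002
finger_force: 2.6
```

```bash
python3 -c "
from h import *
st();lever()"
```

```text
t 13.35 local mm [ 10.2 -25.2 130.2] width 0.0002 F local [-4.7, 1.3, -2.9]
px 278.6 183.0 [274 178  10  11  84] f,a [0.352 0.287] res mm 2.09
```

>>> step_arm([
  [[-0.05,0,0,0,0,0,0]],
])

```text
time_s: 13.5
tcp_pos: [0.5123, 0.195, 0.1302]
ee_rot: [-0.0, -0.117, 0.993, -0.0]
wrist_force: [-6.6, -0.2, -2.6]
width: 0.0002
finger_force: 2.9
```

>>> step_arm([
  [[-0.05,0,0,0,0,0,0]],
])

```text
time_s: 13.6
tcp_pos: [0.5126, 0.195, 0.1301]
ee_rot: [-0.001, -0.117, 0.993, -0.0]
wrist_force: [-6.0, -0.8, -2.1]
width: -0.0003
finger_force: 3.4
```

The force rises at the stop, so the lever is home. I'll back off, lift and move clear for a look from above.

>>> step_arm([
  [[0.5,0,0,0,0,0,0],[1.5,0,0,0,0,0,0],[2,0,0,0,0,0,0],[0,0,-3,0,0,0,0],[0,0,-4,0,0,0,0],[0,0,-4,0,0,0,0],[1,4,-2,0,0,0,0],[1,4,0,0,0,0,0],[1,4,0,0,0,0,0],[1,4,0,0,0,0,0]],
])

```text
time_s: 14.6
tcp_pos: [0.398, 0.3338, 0.2612]
ee_rot: [0.001, -0.117, 0.993, 0.001]
wrist_force: [-0.1, 0.2, 0.2]
width: -0.0001
finger_force: 0.0
```

>>> step_arm([
  [[1,4,0,0,0,0,0],[1,4,0,0,0,0,0],[1,4,0,0,0,0,0],[1,4,0,0,0,0,0],[1,4,0,0,0,0,0],[0,4,0,0,0,0,0],[0,4,0,0,0,0,0],[0,0,0,0,0,0,0],[0,0,0,0,0,0,0],[0,0,0,0,0,0,0]],
])

```text
time_s: 15.6
tcp_pos: [0.2847, 0.5923, 0.2604]
ee_rot: [0.0, -0.117, 0.993, -0.0]
wrist_force: [0.0, 0.5, -0.3]
width: -0.0001
finger_force: 0.0
```

```bash
python3 -c "
from h import *
st();c=knob();lever()
a=cv2.imread('pics/top0.png')[...,::-1]; x=c['image'][100:300,150:420]
print('changed px', (cv2.absdiff(a,c['image']).max(2)[130:290,160:290]>60).sum(),(cv2.absdiff(a,c['image']).max(2)[165:210,355:410]>60).sum())
cv2.imwrite('pics/t2.png',cv2.resize(x,None,fx=2.9,fy=2.9)[...,::-1])"
```

```text
t 15.6 local mm [-118.2  414.3  260.4] width -0.0001 F local [0.1, 0.5, -0.3]
knob local mm 32.6 -24.3 area 142
px 283.0 183.7 [281 179   5   9  28] f,a [0.213 0.182] res mm 0.0
changed px 379 139
```

View pics/t2.png

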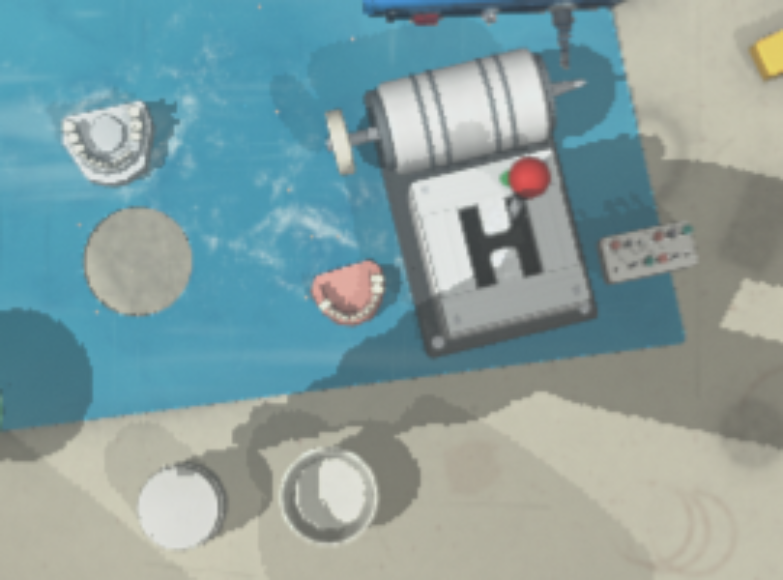

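The picture shows the knob (crop (529,178)) over the far end of the right leg, beside the green dot (505,178). It measures 32.6 mm forward, which is f ≈ 0.32 at the stop. The loose things stand where they did, and the arm is clear.

```bash
python3 -c "
from station import arm
print(arm.hand_in())"
```

```text
the job is handed in; nothing more can be done
None
```

The job is handed in (no verdict came back): the lever is fully home in the far right (third) slot, its knob measured 32.6 mm forward against a stop at about 33 mm, nothing loose has visibly moved, and the arm is clear of the lathe at 15.6 s.

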